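Mix an oil sample bottle on the touch mixer and load it in the analyser

ROBOT

A 6-joint arm with a two-finger parallel gripper is mounted at the origin on the work surface. World frame = base frame: x ahead of the robot, y to its left, z up, the work surface at z = 0. Lengths are in mm, angles in rad, forces in N, time in s.
With the tool pointing down it reaches from about 350 to 775 mm from the base axis. Payload 7.3 kg.
Tool frame: the origin (TCP) lies midway between the tips of the shut fingers; the grasp point (between the pads) lies 19 mm behind it; z points along the fingers, y is the line along which they close (so a half turn about z gives the same grasp; the last joint's range is limited). The gripper opens to 92 mm and grips with 3 to 60 N. Pads are 19 mm wide; open, the fingers measure 130 mm over their backs; the gripper's body (75 mm by 190 mm) begins 47 mm behind the grasp point.
Start: joints at [0.971, 0.342, 1.524, -0, 1.275, -0.146], TCP at [230.143, 471.893, 188.941] pointing down, gripper open.
Joint ranges: [-2.53, 2.53], [-0.77, 2.02], [0.04, 2.7], [-1, 4.14], [0.28, 2.66], [-3.11, 3.11]. Speed limits (rad/s): [2.57, 2.57, 3.14, 3.14, 3.14, 3.14].

INTERFACE

Orientations are given as [roll, pitch, yaw] about the fixed x, y, z axes, in that order (R = Rz(yaw) Ry(pitch) Rx(roll)).
In Python, from plant import bot gives the robot as it stands.
- The arm moves only by the tool jog_arm, never from a script. Its arguments are lists of equal length, an entry for each row: "dp": the shift along the tool's x, y, z in m, a list of three; "twist": the turn about the tool's z in degrees. A call has 1 to 10 rows; each row shifts and turns the commanded pose from where the row before left it, along the tool's axes as they then stand; what a row does not reach is not made up. A row lasts 1/8 s, in which the tool goes at most 62.5 mm and 10.7 degrees, less where a joint would pass 70% of its speed; a pose out of reach is approached as far as the arm can. A call is refused whole if a number of a shift passes 0.0625 or a number of a turn 10.7, either way. A call with a gripper value outside its range is refused whole. "jaw" is the finger opening in m, from 0 to 0.0918, set as the call begins (left out, the last holds). The fingers move at their own pace and stop on an object; the grip force is fixed at half the most. Time passes only in rows, so rows that do not move let the fingers close. It gives the time, the measured TCP pose, the force, the opening and the grip force at its end, in the units of the state.
- bot.get_obs(): the state, without advancing time (a new reading comes with each control period).
- bot.capture(name): name is "side" or "top"; returns the picture (420x560x3 uint8, blue, green, red); there is no depth.
- bot.camera_params(name): a dict with "fx", "fy", "cx", "cy" (pixels), "k1" (the pictures are not rectified: a ray, as slopes to the right and down, at radius r is drawn at 1 + k1 r^2 times it, then the intrinsics apply), "R" (3x3) and "t" (3): a world point X has camera coordinates R X + t. Camera axes: x right, y down, z forward; pixel columns grow to the right and rows downward; lengths in mm; the calibration is good to about 2 mm. A picture is of the moment at which its call begins. camera_params takes no time and is no camera call.
- bot.close_job(): hands the job in; it is judged then, once.
Trained networks look in the newest picture that a camera, given by its name, has taken for a name from the list of things; names that differ only in an ending like _2 or _b are one class to them, and where a whole thing is asked for, a point or a joint stands for the part that bears it (a point fixed in the world has none). Each returns a list of dicts, best first, with "confidence" (0 to 1); they miss things now and then, are a little off and sometimes report something else, mostly with a low value. They report only what shows in the picture. A call takes as long as a camera call. They do not tell look-alikes from the thing itself.
- bot.find_in(camera, label): "bbox" ([centre column, centre row, width, height] in pixels, round what is visible of it).
- bot.masks_of(camera, label): "pixels" (420x560 bool, what is visible of it) and "bbox" ([centre column, centre row, width, height] in pixels, round what is visible of it).
The state is a dict: "time": time; "joint_positions": joint angles; "dq": joint speeds; "tau": joint torques, N m; "tool_pos": TCP position; "tcp_rot": TCP orientation; "contact_force": force on the tool from outside, world axes, zero at the start; "moment": the same for the moment, N m; "grip_width": finger opening in mm; "finger_force": force on a finger pad.
Only numpy, scipy, OpenCV 4.12 (cv2) and the standard library are available. Lean on these libraries where they do the work, as an engineer would, in place of code of your own. Each camera call takes 0.05 s, during which the arm holds its last target. There are 200 camera calls.

TASK

Take the tall sample bottle, set it squarely with its base flat on the mixer's sloped round pad, press the pad all the way down and keep it down for two seconds. Then set the bottle down upright (do not drop it) in the analyser's open drawer, let go, and push the drawer fully home until it clicks in, with the bottle still standing. Do not knock the bottle over, and leave the gear and the grease jar where they are.

Things in the scene. Friction and masses are not known exactly. Their poses are not given: they have to be found in the camera images.
- sample_bottle: The tall closed sample bottle, loose, standing upright at the start: white plastic round body 60 mm in diameter and 86 mm high, a short shoulder up to 97 mm, then a ribbed black round cap 42 mm in diameter from 97 to 135 mm, the total height. About 0.25 kg. Origin at the centre of its underside, z along its axis towards the cap.
- mixer: The touch mixer, fixed to the bench: a grey base box 170 x 130 x 45 mm (it reaches from 55 mm in front of the origin, -x, to 115 mm behind it) with a round aluminium head 100 mm in diameter leaning 30 degrees towards -x of the mixer, on top of which is the sprung pad. Origin on the bench straight under the pad's centre; z up, -x is its front (roughly towards the robot).
- pad_top (a point): Centre of the upper face of the mixer's sprung pad, a flat black rubber disc 76 mm in diameter, 115 mm above the bench when up. z is the pad's outward normal, leaning 30 degrees from vertical towards the mixer's front; y is level. Moves with the pad.
- mixer_pad (a joint): Travel of the sprung pad, in m, along its normal into the head: 0 up, 0.010 fully pressed. Takes about 3 N to start and 10 N to press fully.
- analyser: The oil analyser, fixed: grey, 190 mm wide (y), 240 mm deep, 100 mm high at the back, with a bridge-shaped reading head across the shut drawer's place (45 to 95 mm behind the origin, underside at 190 mm, top at 220 mm, posts 150 mm apart). Origin on the bench under the shut drawer's front face; z up, -x is the front (roughly towards the robot), to which the drawer opens.
- drawer (a joint): Opening of the analyser's drawer, in m: 0 fully home (shut), up to 0.145; it slides along -x of the analyser. Starts 0.10 to 0.13 open and stays where it is left; a sprung detent resists with some 5 N at about 15 mm and then pulls it home.
- drawer_front (a point): On the drawer's front face, an upright aluminium panel 146 mm wide, from 8 to 70 mm above the bench, 12 mm thick; the point is at mid width, 40 mm above the bench. +x points into the analyser (the closing direction). Moves with the drawer.
- tray_floor (a point): Centre of the inner floor of the drawer's steel tray, 26 mm above the bench. The inside is 106 mm (x) by 118 mm (y), with walls 26 mm high above the floor; the front panel rises to 44 mm above the floor. Moves with the drawer.
- gear: Bystander, loose: a steel gear lying flat, 88 mm over its teeth, 42 mm high at the hub. Origin at the centre of its underside.
- grease_jar: Bystander, loose: a squat white jar with a black lid, 68 mm in diameter and 66 mm high. Origin at the centre of its underside.
Not all that is in view belongs to the job. Leave any yellow look-alike of the mixer alone.

How it is judged:
By the outcome, as a careful person would: the job done as asked, in the order asked, and still so for the second after the job is handed in, with the robot touching nothing.
It also fails if it takes over 69 s, if anything falls off the work surface, if the arm or the gripper's body presses on something with over 40 N, if the wrist force passes 120 N, or if a joint passes its speed limit or range.

## Working session

There is one attempt and no reset: what is moved stays moved. The work goes in short steps, Python scripts to look and compute and a tool call to move; the robot and the scene stay as the last step left them, time stands still between calls to the robot, and variables do not carry over. Pictures are saved under pics/ and viewed, at most 10 in all, crops included, and the job is handed in when it is done.

Besides the shell and the picture viewer there is one more tool, called after "Emit:" by a JSON object that holds its "op" and its "data", one argument or row to a line. jog_arm: Moves the arm, as the interface text tells. Its arguments: {"type":"object","properties":{"dp":{"type":"array"},"twist":{"type":"array"},"jaw":{"type":"number"}},"required":["dp","twist"]}

```bash
mkdir -p pics; cat > h.py <<'E'
import numpy as np, cv2, sys
sys.path.insert(0,'.')
from plant import bot
E
python3 - <<'E'
from h import *
for c in ("side","top"):
    im=bot.capture(c); cv2.imwrite(f"pics/{c}0.png",im)
    p=bot.camera_params(c); print(c,{k:np.round(v,4).tolist() for k,v in p.items()})
    for l in ("sample_bottle","mixer","pad_top","analyser","drawer_front","tray_floor","gear","grease_jar"):
        print(l,[(np.round(d["bbox"]).tolist(),round(d["confidence"],2)) for d in bot.find_in(c,l)])
o=bot.get_obs();print(o["time"],o["tcp_rot"],o["tool_pos"])
E
```

```text
side {'fx': 440.3981, 'fy': 440.3981, 'cx': 276.5805, 'cy': 214.9472, 'k1': -0.0877, 'R': [[-0.9917, -0.1286, -0.0096], [-0.0908, 0.7495, -0.6557], [0.0915, -0.6494, -0.755]], 't': [543.9866, 33.7182, 1438.9182]}
sample_bottle [([312.0, 197.0, 18.0, 43.0], 0.97)]
mixer [([344.0, 247.0, 60.0, 54.0], 0.98), ([221.0, 380.0, 83.0, 72.0], 0.97), ([237.0, 239.0, 60.0, 53.0], 0.63), ([244.0, 226.0, 25.0, 18.0], 0.3)]
pad_top [([244.0, 228.0, 27.0, 22.0], 0.74), ([352.0, 229.0, 24.0, 22.0], 0.62), ([230.0, 371.0, 30.0, 34.0], 0.6)]
analyser [([237.0, 140.0, 108.0, 84.0], 0.82)]
drawer_front [([268.0, 162.0, 42.0, 34.0], 0.9)]
tray_floor [([269.0, 161.0, 40.0, 37.0], 0.95)]
gear [([297.0, 320.0, 34.0, 32.0], 0.64), ([237.0, 140.0, 111.0, 82.0], 0.31)]
grease_jar [([311.0, 133.0, 10.0, 24.0], 0.79), ([269.0, 160.0, 46.0, 36.0], 0.6)]
top {'fx': 506.7378, 'fy': 506.7378, 'cx': 280.6138, 'cy': 209.3576, 'k1': -0.0807, 'R': [[0.003, -1.0, 0.0022], [-0.9815, -0.0033, -0.1913], [0.1913, -0.0016, -0.9815]], 't': [98.4514, 517.3984, 1389.8647]}
sample_bottle [([323.0, 240.0, 25.0, 24.0], 0.73)]
mixer [([259.0, 276.0, 50.0, 64.0], 0.98), ([113.0, 178.0, 52.0, 65.0], 0.84), ([256.0, 166.0, 44.0, 61.0], 0.67), ([452.0, 231.0, 32.0, 24.0], 0.45)]
pad_top [([256.0, 167.0, 24.0, 27.0], 0.82), ([99.0, 180.0, 26.0, 29.0], 0.78), ([261.0, 284.0, 32.0, 27.0], 0.57)]
analyser [([398.0, 141.0, 80.0, 132.0], 0.55)]
drawer_front [([388.0, 180.0, 52.0, 50.0], 0.81)]
tray_floor [([387.0, 182.0, 55.0, 46.0], 0.96)]
gear [([179.0, 238.0, 27.0, 33.0], 0.59)]
grease_jar [([451.0, 233.0, 30.0, 23.0], 0.87), ([391.0, 180.0, 55.0, 49.0], 0.72)]
0.9 [-3.14158270e+00  3.14865500e-05  2.68780487e+00] [230.13563004 471.85763124 188.91949857]
```

```bash
python3 - <<'E'
import cv2
a=cv2.imread("pics/side0.png");b=cv2.imread("pics/top0.png")
cv2.imwrite("pics/s0b.png",cv2.resize(a[60:420,120:420],None,fx=1.66,fy=1.66,interpolation=cv2.INTER_CUBIC))
cv2.imwrite("pics/t0b.png",cv2.resize(b[70:330,60:490],None,fx=1.86,fy=1.86,interpolation=cv2.INTER_CUBIC))
E
```

```text
(no output)
```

View pics/s0b.png

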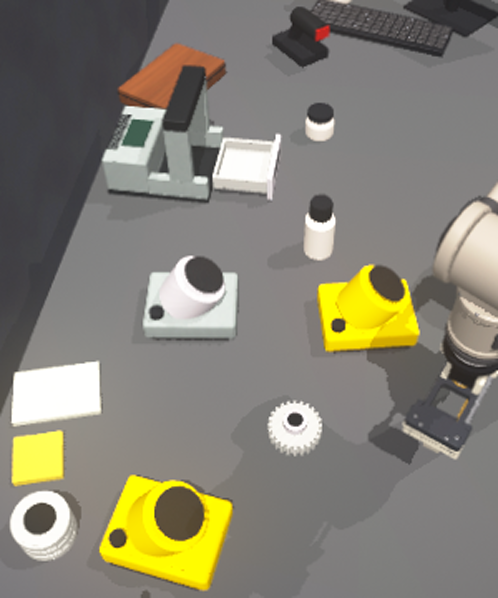

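View pics/t0b.png

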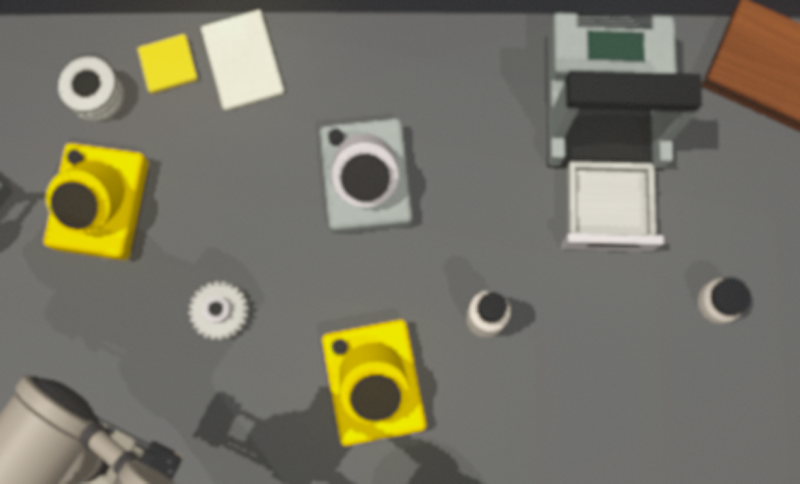

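Grey mixer: side (237,239), top (256,166). The yellow look-alikes are at side (344,247) and (221,380). The bottle is the tall narrow one at side (312,197), top (323,240). The squat jar is at side (311,133), top (451,233). The enlarged crops already show this clearly, since only the grey mixer matches the description. Next I fit the poses to the masks.

```bash
cat >> h.py <<'E'
from scipy.optimize import minimize
CP={c:bot.camera_params(c) for c in ("side","top")}
def proj(c,X):
    p=CP[c]; C=np.asarray(X)@np.array(p["R"]).T+p["t"]; s=C[:,:2]/C[:,2:]
    s=s*(1+p["k1"]*(s**2).sum(1,keepdims=True)); return s*[p["fx"],p["fy"]]+[p["cx"],p["cy"]]
def ground(c,uv,z):
    p=CP[c]; s0=(np.array(uv)-[p["cx"],p["cy"]])/[p["fx"],p["fy"]]; s=s0.copy()
    for _ in range(9): s=s0/(1+p["k1"]*(s@s))
    R=np.array(p["R"]); d=R.T@[s[0],s[1],1]; o=-R.T@p["t"]; return o+d*(z-o[2])/d[2]
def circ(r,z,n=24):
    a=np.arange(n)*2*np.pi/n; return np.c_[r*np.cos(a),r*np.sin(a),np.full(n,z)]
def box(x0,x1,y0,y1,z0,z1): return np.array([[x,y,z] for x in(x0,x1) for y in(y0,y1) for z in(z0,z1)],float)
BOT=[np.r_[circ(30,0),circ(30,86),circ(21,97)],np.r_[circ(21,97),circ(21,135)]]
c30,s30=np.cos(np.pi/6),np.sin(np.pi/6)
T=np.array([[c30,0,-s30],[0,1,0],[s30,0,c30]])
head=lambda r,z: circ(r,z)@T.T+[0,0,115]
MIX=[box(-55,115,-65,65,0,45),np.r_[head(50,-8),head(50,-50)],head(38,0)]
DRW=[box(-12,0,-73,73,8,70)+[12,0,0],box(12,120,-61,61,24,52)]  # origin at front face, on bench
def pose(m,q):
    a=q[2] if len(q)>2 else 0; R=np.array([[np.cos(a),-np.sin(a),0],[np.sin(a),np.cos(a),0],[0,0,1]]); return m@R.T+[q[0],q[1],0]
def sil(c,model,q,S=4):
    im=np.zeros((420*S,560*S),np.uint8)
    for m in model:
        h=cv2.convexHull(proj(c,pose(m,q)).astype(np.float32)); cv2.fillConvexPoly(im,np.round((h+.5)*S-.5).astype(np.int32),255)
    return cv2.resize(im,(560,420),interpolation=cv2.INTER_AREA)/255.
def fit(model,masks,q0,step):
    def f(q):
        return sum(1-np.minimum(s,m).sum()/np.maximum(s,m).sum() for c,m in masks.items() for s in [sil(c,model,q)])
    sx=np.array([q0]+[np.array(q0)+d for d in np.diag(step)])
    r=minimize(f,q0,method="Nelder-Mead",options=dict(initial_simplex=sx,xatol=.002,fatol=1e-5,maxiter=300)); return r.x,r.fun
def mask_near(c,l,uv):
    ds=bot.masks_of(c,l); return min(ds,key=lambda d:np.hypot(*(np.array(d["bbox"][:2])-uv)))["pixels"].astype(float)
E
python3 - <<'E'
from h import *
M={}
for l,us,ut in (("sample_bottle",(312,197),(323,240)),("mixer",(237,239),(256,166)),("tray_floor",(269,161),(387,182))):
    M[l]={"side":mask_near("side",l,us),"top":mask_near("top",l,ut)}
np.savez("m.npz",**{l+c:M[l][c] for l in M for c in M[l]})
g=ground("top",(323,242),60);print("bot g",g); 
def rep(n,model,l,q0,step):
    for cs in (("side","top"),("top",),("side",)):
        q,e=fit(model,{c:M[l][c] for c in cs},q0,step); print(n,cs,np.round(q,3),round(e,3))
rep("bottle",BOT,"sample_bottle",g[:2],[15,15])
g=ground("top",(256,167),115); rep("mixer",MIX,"mixer",[*g[:2],0.],[15,15,.1])
g=ground("top",(388,200),60); rep("drawer",DRW,"tray_floor",[*g[:2],0.],[15,15,.1])
for n,uv in(("gear",(179,238)),("jar",(451,233))): print(n,ground("top",uv,30))
E
```

```text
bot g [422.76112906 -18.36197445  60.        ]
bottle ('side', 'top') [432.605 -15.112] 0.145
bottle ('top',) [432.551 -14.417] 0.073
bottle ('side',) [432.467 -19.025] 0.044
mixer ('side', 'top') [6.25764e+02 1.68011e+02 1.28000e-01] 0.098
mixer ('top',) [6.26517e+02 1.68722e+02 1.13000e-01] 0.041
mixer ('side',) [6.25384e+02 1.66742e+02 1.00000e-01] 0.054
drawer ('side', 'top') [ 5.44145e+02 -2.07644e+02 -3.20000e-02] 0.238
drawer ('top',) [ 5.44421e+02 -2.11576e+02  1.20000e-02] 0.123
drawer ('side',) [ 5.45205e+02 -2.05833e+02 -4.70000e-02] 0.11
gear [436.55078803 390.26603993  30.        ]
jar [ 453.15009738 -391.58848508   30.        ]
```

Emit:
{"op": "jog_arm", "data": {
  "dp": [
    [0,0,0],
    [0,0,0],
    [0,0,0],
    [0,0,0]
  ],
  "twist": [-8.05,-8.05,-8.05,-8.05],
  "jaw": 0.0918
}}

```text
time: 1.7
tool_pos: [230.1, 471.9, 188.9]
tcp_rot: [3.142, 0.0, -3.029]
contact_force: [-0.2, -0.4, -0.1]
grip_width: 92.0
finger_force: 0.0
```

Emit:
{"op": "jog_arm", "data": {
  "dp": [
    [-0.0148,-0.0508,0],
    [-0.0148,-0.0508,0],
    [-0.0148,-0.0508,0],
    [-0.0148,-0.0508,0],
    [-0.0148,-0.0508,0],
    [-0.0148,-0.0508,0],
    [-0.0148,-0.0508,0],
    [-0.0148,-0.0508,0],
    [-0.0148,-0.0508,0],
    [-0.0148,-0.0508,0]
  ],
  "twist": [0,0,0,0,0,0,0,0,0,0]
}}

```text
time: 2.95
tool_pos: [432.7, -18.9, 189.2]
tcp_rot: [-3.142, 0.001, -3.034]
contact_force: [0.3, 1.3, -0.5]
grip_width: 91.3
finger_force: 0.0
```

Emit:
{"op": "jog_arm", "data": {
  "dp": [
    [0,0,0],
    [0,0,0]
  ],
  "twist": [0,0]
}}

```text
time: 3.2
tool_pos: [431.7, -16.9, 188.8]
tcp_rot: [3.141, -0.001, -3.034]
contact_force: [-0.3, 0.8, -0.2]
grip_width: 92.0
finger_force: 0.0
```

Emit:
{"op": "jog_arm", "data": {
  "dp": [
    [0,0,0.02],
    [0,0,0.02],
    [0,0,0.02],
    [0,0,0.016],
    [0,0,0.01],
    [0,0,0.006],
    [0,0,0]
  ],
  "twist": [0,0,0,0,0,0,0]
}}

```text
time: 4.08
tool_pos: [432.1, -16.8, 96.9]
tcp_rot: [3.141, -0.0, -3.033]
contact_force: [-0.2, -0.0, 0.4]
grip_width: 91.9
finger_force: 0.0
```

```bash
python3 - <<'E'
from h import *
im=bot.capture("side")
cv2.imwrite("pics/s1.png",cv2.resize(im[130:290,220:420],None,fx=3,fy=3,interpolation=cv2.INTER_CUBIC))
E
```

```text
(no output)
```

View pics/s1.png

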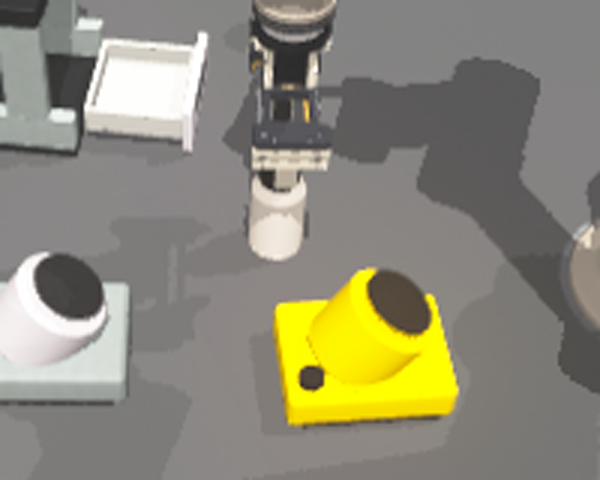

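The crop shows the fingers straddling the cap, with the near finger at about (288,170) and the bottle axis at about (278,220). I close now.

Emit:
{"op": "jog_arm", "data": {
  "dp": [
    [0,0,0],
    [0,0,0],
    [0,0,0],
    [0,0,0],
    [0,0,0],
    [0,0,0]
  ],
  "twist": [0,0,0,0,0,0],
  "jaw": 0.03
}}

```text
time: 4.88
tool_pos: [432.6, -17.1, 97.3]
tcp_rot: [3.142, 0.001, -3.033]
contact_force: [-1.3, 2.4, 11.7]
grip_width: 36.5
finger_force: 6.1
```

```bash
python3 - <<'E'
from h import *
o=bot.get_obs();print(o["grip_width"],o["finger_force"],o["contact_force"])
im=bot.capture("side"); t=bot.capture("top")
a=cv2.resize(im[150:230,270:350],(400,400),interpolation=cv2.INTER_CUBIC)
b=cv2.resize(t[200:280,280:360],(400,400),interpolation=cv2.INTER_CUBIC)
cv2.imwrite("pics/s2.png",np.hstack([a,b]))
m=mask_near("side","sample_bottle",(312,197)); q,e=fit(BOT,{"side":m},[432,-17.],[8,8]); print(q,e)
E
```

```text
36.535093277590505 6.126308874227107 [-1.2764571   2.40385183 11.71777127]
[433.21832275 -20.14981079] 0.24119380440031202
```

View pics/s2.png

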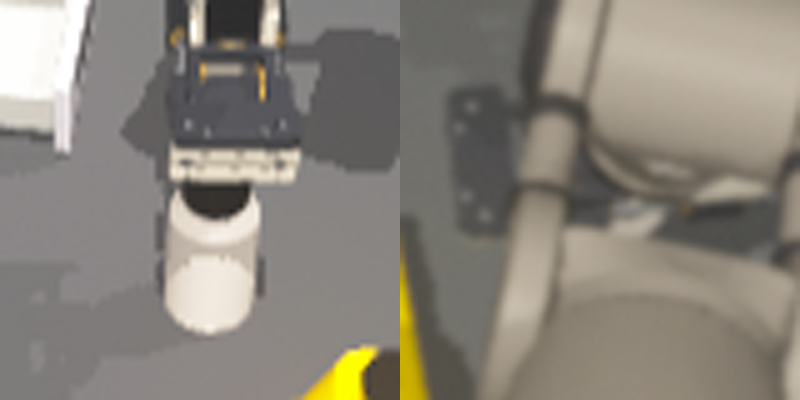

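```bash
python3 - <<'E'
from h import *
P=dict(tip_near=[432,20,97],tip_in=[432,1,97],fing_top=[432,20,163],fl=[442,20,97],fr=[422,20,97],bodyedge=[432,78,163],captop=[432,-17,135],capbot=[432,4,97],base=[432,-17,0],basefront=[432,13,0])
for k,v in P.items(): print(k,np.round((proj("side",np.array([v],float))[0]-[270,150])*5))
print(np.round(bot.get_obs()["joint_positions"],3))
m=bot.masks_of("side","sample_bottle")
for d in m: print(d["bbox"],d["confidence"])
E
```

```text
tip_near [210. 239.]
tip_in [212. 218.]
fing_top [216. 165.]
fl [194. 238.]
fr [226. 241.]
bodyedge [208. 234.]
captop [218. 155.]
capbot [212. 221.]
base [207. 298.]
basefront [203. 331.]
[-0.217  0.282  1.897  0.002  0.96  -1.896]
[312.2, 200.4, 17.4, 33.3] 0.81
[236.9, 136.6, 106.9, 79.8] 0.5
```

Emit:
{"op": "jog_arm", "data": {
  "dp": [
    [0,0,0],
    [0,0,0]
  ],
  "twist": [0,0]
}}

```text
time: 5.32
tool_pos: [433.2, -16.6, 98.2]
tcp_rot: [3.141, 0.003, -3.034]
contact_force: [-1.1, 3.2, 10.5]
grip_width: 29.8
finger_force: 5.6
```

```bash
python3 - <<'E'
from h import *
im=bot.capture("side")
a=cv2.resize(im[120:220,250:380],(780,600),interpolation=cv2.INTER_CUBIC)
cv2.imwrite("pics/s3.png",a)
E
```

```text
(no output)
```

View pics/s3.png

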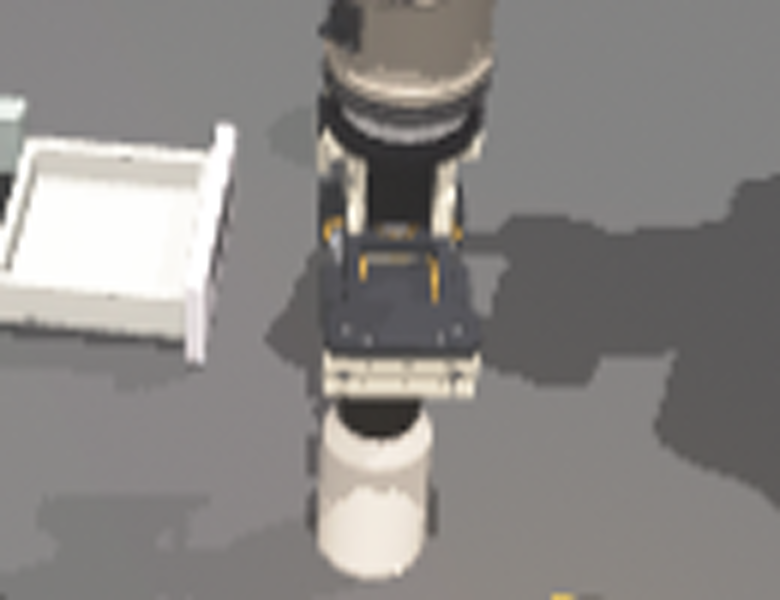

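```bash
python3 - <<'E'
from h import *
for z in (189,229,255,300): print(z,np.round((proj("side",np.array([[230.,472,z]]))[0]-[120,60])*1.66), np.round((proj("top",np.array([[230.,472,z]]))[0]-[60,70])*1.86))
E
```

```text
189 [441. 431.] [132. 449.]
229 [447. 417.] [123. 449.]
255 [450. 407.] [117. 449.]
300 [457. 390.] [106. 449.]
```

Emit:
{"op": "jog_arm", "data": {
  "dp": [
    [0,0,-0.01],
    [0,0,0],
    [0,0,0],
    [0,0,0],
    [0,0,0],
    [0,0,0]
  ],
  "twist": [0,0,0,0,0,0],
  "jaw": 0.0918
}}

```text
time: 6.12
tool_pos: [432.1, -17.2, 106.8]
tcp_rot: [3.141, -0.0, -3.033]
contact_force: [-0.9, -0.1, 0.8]
grip_width: 85.1
finger_force: 0.0
```

```bash
python3 - <<'E'
from h import *
im=bot.capture("side")
a=cv2.resize(im[120:220,250:380],(780,600),interpolation=cv2.INTER_CUBIC)
b=cv2.resize(cv2.imread("pics/side0.png")[260:360,340:440],(600,600),interpolation=cv2.INTER_CUBIC)
cv2.imwrite("pics/s4.png",np.hstack([a[:,200:600],b[:,:400]]))
o=bot.get_obs();print(o["tool_pos"],o["contact_force"],o["grip_width"])
E
```

```text
[432.09128308 -17.14924678 106.82868416] [0.10681627 0.16294663 0.32853519] 89.06546184968221
```

View pics/s4.png

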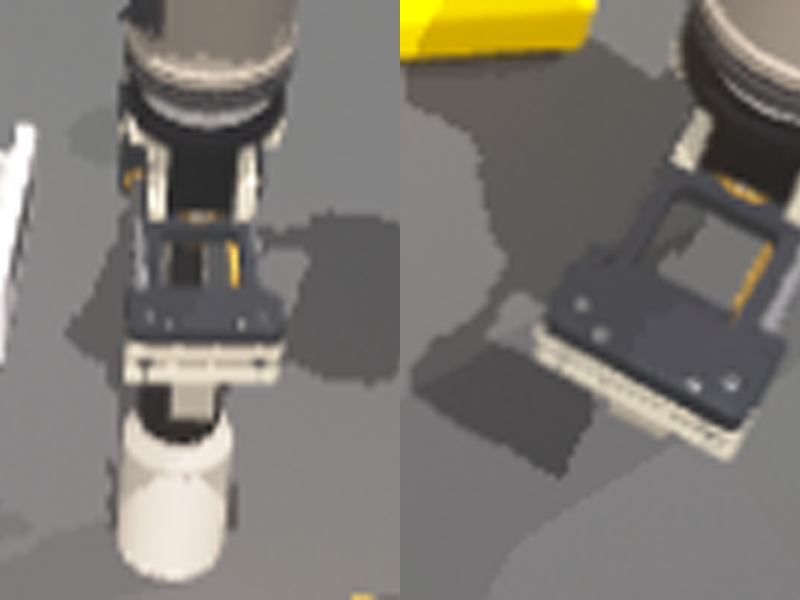

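```bash
python3 - <<'E'
from h import *
for nm,t,yw,uv in (("start",[230.1,471.9,189],2.688,(380.5,331)),("now",[432.1,-17.1,106.8],3.249,(315.8,189.7))):
  for off in (46,56,65):
    ty=np.array([np.sin(yw),-np.cos(yw)])
    for dz in (0,20,40,60):
        X=[[*(np.array(t[:2])+ty*off),t[2]+dz]]; print(nm,off,dz,np.round(proj("side",np.array(X,float))[0],1),uv)
E
```

```text
start 46 0 [377.3 335. ] (380.5, 331)
start 46 20 [378.8 331. ] (380.5, 331)
start 46 40 [380.3 326.9] (380.5, 331)
start 46 60 [382.  322.6] (380.5, 331)
start 56 0 [375.4 338.4] (380.5, 331)
start 56 20 [376.9 334.5] (380.5, 331)
start 56 40 [378.4 330.4] (380.5, 331)
start 56 60 [380.  326.2] (380.5, 331)
start 65 0 [373.6 341.6] (380.5, 331)
start 65 20 [375.1 337.6] (380.5, 331)
start 65 40 [376.6 333.6] (380.5, 331)
start 65 60 [378.2 329.4] (380.5, 331)
now 46 0 [313.5 197.8] (315.8, 189.7)
now 46 20 [313.8 193.4] (315.8, 189.7)
now 46 40 [314.2 188.9] (315.8, 189.7)
now 46 60 [314.6 184.3] (315.8, 189.7)
now 56 0 [313.6 200.2] (315.8, 189.7)
now 56 20 [314.  195.7] (315.8, 189.7)
now 56 40 [314.3 191.2] (315.8, 189.7)
now 56 60 [314.7 186.6] (315.8, 189.7)
now 65 0 [313.7 202.3] (315.8, 189.7)
now 65 20 [314.1 197.9] (315.8, 189.7)
now 65 40 [314.4 193.4] (315.8, 189.7)
now 65 60 [314.8 188.8] (315.8, 189.7)
```

The crop shows the near finger's tip at image (316,190). In both this and the start picture, that is about 38 mm higher than the reported TCP implies. The fingers also closed on top of the cap at reading 98, so the true tips are about 37 mm above the reading. I go lower with small steps and watch the force.

Emit:
{"op": "jog_arm", "data": {
  "dp": [
    [-0.002,0,0.01],
    [0,0,0.01],
    [0,0,0.01],
    [0,0,0.007],
    [0,0,0.005],
    [0,0,0]
  ],
  "twist": [0,0,0,0,0,0]
}}

```text
time: 6.92
tool_pos: [434.0, -16.9, 64.6]
tcp_rot: [3.141, -0.001, -3.033]
contact_force: [-0.5, -0.1, 1.0]
grip_width: 91.8
finger_force: 0.0
```

Emit:
{"op": "jog_arm", "data": {
  "dp": [
    [0,0,0],
    [0,0,0],
    [0,0,0],
    [0,0,0],
    [0,0,0],
    [0,0,0]
  ],
  "twist": [0,0,0,0,0,0],
  "jaw": 0.03
}}

```text
time: 7.68
tool_pos: [434.1, -16.9, 64.9]
tcp_rot: [3.141, 0.0, -3.033]
contact_force: [0.1, -0.1, -0.3]
grip_width: 41.4
finger_force: 30.0
```

Emit:
{"op": "jog_arm", "data": {
  "dp": [
    [0,0,-0.01],
    [0,0,-0.02],
    [0,0,-0.025],
    [0,0,-0.025],
    [0,0,-0.015]
  ],
  "twist": [0,0,0,0,0]
}}

```text
time: 8.3
tool_pos: [434.3, -17.0, 161.5]
tcp_rot: [-3.141, 0.001, -3.033]
contact_force: [0.4, -0.0, -2.7]
grip_width: 41.6
finger_force: 30.0
```

Emit:
{"op": "jog_arm", "data": {
  "dp": [
    [-0.008,0.006,0],
    [-0.018,0.014,0],
    [-0.026,0.021,0],
    [-0.028,0.022,0],
    [-0.028,0.022,0],
    [-0.028,0.022,0],
    [-0.028,0.022,0],
    [-0.022,0.018,0],
    [-0.014,0.011,0],
    [-0.0066,0.0053,0]
  ],
  "twist": [0,0,0,0,0,0,0,0,0,0]
}}

```text
time: 9.55
tool_pos: [620.8, 169.0, 158.0]
tcp_rot: [3.141, -0.005, -3.032]
contact_force: [-3.0, -0.3, -0.5]
grip_width: 41.7
finger_force: 30.0
```

```bash
python3 - <<'E'
from h import *
o=bot.get_obs();print(o["time"],o["tool_pos"],o["contact_force"],o["moment"],o["grip_width"],o["finger_force"])
s=bot.capture("side"); t=bot.capture("top")
a=cv2.resize(s[150:290,180:300],(480,560),interpolation=cv2.INTER_CUBIC)
b=cv2.resize(t[100:240,220:300],(320,560),interpolation=cv2.INTER_CUBIC)
cv2.imwrite("pics/s5.png",np.hstack([a,b]))
E
```

```text
9.55 [620.83161299 169.01936336 158.02830498] [-2.9819413  -0.33879051 -0.45147815] [-0.04500736  0.77038573 -0.03184087] 41.74915228362124 29.99966025352478
```

View pics/s5.png

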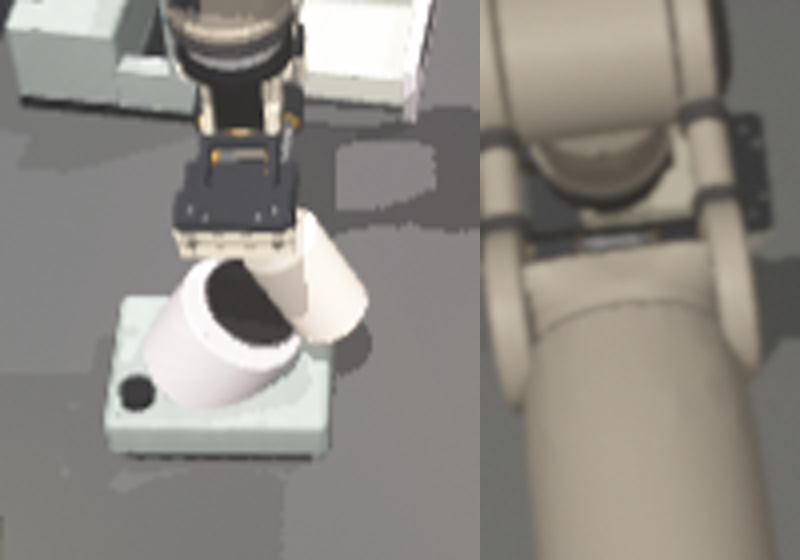

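I raised it only to 160 instead of 225, so the base caught the front of the head and the bottle pivoted in the grip, with its base now towards the front. The grip still holds (41.7 mm, 30 N). I lift clear and turn the tool half round, which puts the tilt in the direction the pad needs.

Emit:
{"op": "jog_arm", "data": {
  "dp": [
    [0.01,0,-0.005],
    [0.01,0,-0.01],
    [0.01,0,-0.02],
    [0,0,-0.025],
    [0,0,-0.02],
    [0,0,-0.01]
  ],
  "twist": [0,0,0,0,0,0]
}}

```text
time: 10.4
tool_pos: [592.3, 164.4, 253.0]
tcp_rot: [3.141, 0.004, -3.034]
contact_force: [0.8, 0.3, -2.8]
grip_width: 41.3
finger_force: 30.0
```

Emit:
{"op": "jog_arm", "data": {
  "dp": [
    [0,0,0],
    [0,0,0],
    [0,0,0],
    [0,0,0],
    [0,0,0],
    [0,0,0],
    [0,0,0],
    [0,0,0],
    [0,0,0]
  ],
  "twist": [10,10,10,10,10,10,10,10,10]
}}

```text
time: 11.52
tool_pos: [591.7, 164.3, 250.3]
tcp_rot: [3.142, 0.0, 1.673]
contact_force: [-0.3, 0.6, -2.6]
grip_width: 41.5
finger_force: 30.0
```

Emit:
{"op": "jog_arm", "data": {
  "dp": [
    [0,0,0],
    [0,0,0],
    [0,0,0],
    [0,0,0],
    [0,0,0],
    [0,0,0],
    [0,0,0],
    [0,0,0],
    [0,0,0],
    [0,0,0]
  ],
  "twist": [10,10,10,10,10,10,10,10,10,0]
}}

```text
time: 12.78
tool_pos: [591.7, 164.3, 250.2]
tcp_rot: [-3.142, 0.0, 0.11]
contact_force: [-0.5, -0.0, -4.3]
grip_width: 41.6
finger_force: 30.0
```

```bash
python3 - <<'E'
from h import *
o=bot.get_obs();print(o["time"],o["tool_pos"],o["tcp_rot"],o["contact_force"],o["joint_positions"])
s=bot.capture("side")
cv2.imwrite("pics/s6.png",cv2.resize(s[130:280,180:330],(600,600),interpolation=cv2.INTER_CUBIC))
E
```

```text
12.775 [591.72142528 164.31826096 250.22142652] [-3.14155011e+00  6.45158808e-05  1.09636288e-01] [-0.5082872  -0.03365658 -4.25217837] [1.46113835e-01 4.77703914e-01 1.14552380e+00 4.49264465e-05
 1.51842786e+00 1.60727152e+00]
```

View pics/s6.png

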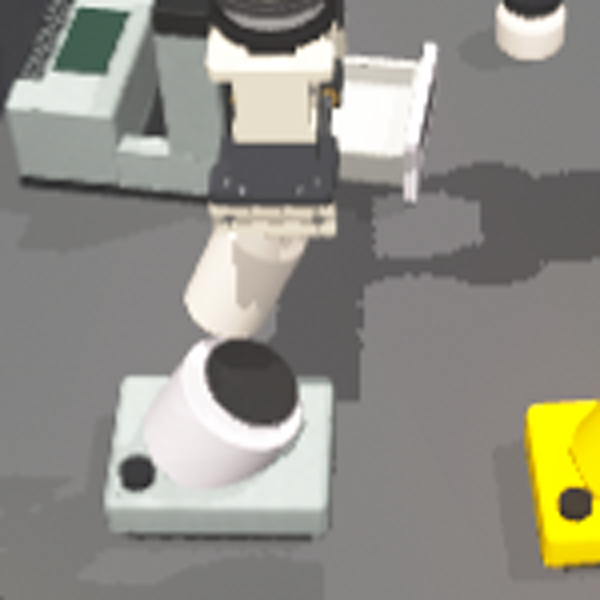

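```bash
python3 - <<'E'
from h import *
d=bot.find_in("side","sample_bottle")[0]; b=d["bbox"]; print(d["confidence"],"left",b[0]-b[2]/2,"bottom",b[1]+b[3]/2)
o=bot.get_obs(); yaw=o["tcp_rot"][2]; p=o["tool_pos"]
for h in (116,121,126):
  for th in (20,25,30,35,40):
    a=np.radians(th); R=np.array([[np.cos(a),0,-np.sin(a)],[0,1,0],[np.sin(a),0,np.cos(a)]])
    Z=np.array([[np.cos(yaw),-np.sin(yaw),0],[np.sin(yaw),np.cos(yaw),0],[0,0,1]])
    X=(np.r_[circ(30,0),circ(30,30)]-[0,0,h])@R.T@Z.T+p+[0,0,h-65]
    q=proj("side",X); print(h,th,np.round([q[:,0].min(),q[:,1].max()],1))
E
```

```text
0.43 left 303.95 bottom 148.1
116 20 [228.9 215.2]
116 25 [225.7 214.4]
116 30 [222.7 213.4]
116 35 [219.9 212.4]
116 40 [217.2 211.2]
121 20 [228.3 215.1]
121 25 [224.9 214.3]
121 30 [221.8 213.3]
121 35 [218.8 212.2]
121 40 [216.  210.9]
126 20 [227.7 215. ]
126 25 [224.2 214.1]
126 30 [220.9 213.1]
126 35 [217.7 212. ]
126 40 [214.8 210.6]
```

Emit:
{"op": "jog_arm", "data": {
  "dp": [
    [-0.0145,0,0.01],
    [0,0,0.02],
    [0,0,0.02],
    [0,0,0.015],
    [0,0,0.005],
    [0,0,0]
  ],
  "twist": [0,0,0,0,0,0]
}}

```text
time: 13.62
tool_pos: [577.7, 162.9, 180.0]
tcp_rot: [-3.142, -0.0, 0.109]
contact_force: [-0.1, 0.5, -2.7]
grip_width: 41.7
finger_force: 30.0
```

Emit:
{"op": "jog_arm", "data": {
  "dp": [
    [0,0,0.003],
    [0,0,0.003],
    [0,0,0.002],
    [-0.002,0,0.002],
    [-0.002,0,0.002],
    [-0.002,0,0.002],
    [0,0,0]
  ],
  "twist": [0,0,0,0,0,0,0]
}}

```text
time: 14.5
tool_pos: [571.6, 162.3, 166.1]
tcp_rot: [-3.142, -0.0, 0.108]
contact_force: [0.0, 0.0, 3.7]
grip_width: 41.6
finger_force: 30.0
```

Emit:
{"op": "jog_arm", "data": {
  "dp": [
    [-0.002,0,0.001],
    [-0.002,0,0.001],
    [-0.0015,0,0.001],
    [0,0,0]
  ],
  "twist": [0,0,0,0]
}}

```text
time: 15.0
tool_pos: [566.0, 161.7, 162.8]
tcp_rot: [-3.142, 0.0, 0.108]
contact_force: [-0.9, -0.5, 3.6]
grip_width: 41.5
finger_force: 30.0
```

Emit:
{"op": "jog_arm", "data": {
  "dp": [
    [0.001,0,0.0017],
    [0.001,0,0.0017],
    [0.001,0,0.0017],
    [0.001,0,0.0017],
    [0,0,0]
  ],
  "twist": [0,0,0,0,0]
}}

```text
time: 15.62
tool_pos: [568.8, 162.0, 157.3]
tcp_rot: [3.142, 0.002, 0.108]
contact_force: [-10.8, -1.8, 14.4]
grip_width: 41.5
finger_force: 30.0
```

```bash
python3 - <<'E'
from h import *
o=bot.get_obs();print(o["time"],o["tool_pos"],o["contact_force"],o["moment"])
s=bot.capture("side")
cv2.imwrite("pics/s7.png",cv2.resize(s[170:260,200:290],(600,600),interpolation=cv2.INTER_CUBIC))
E
```

```text
15.625 [568.845987   162.03435079 157.34726863] [-10.79204754  -1.76940249  14.38084997] [-0.25152879  1.42262496 -0.02328432]
```

View pics/s7.png

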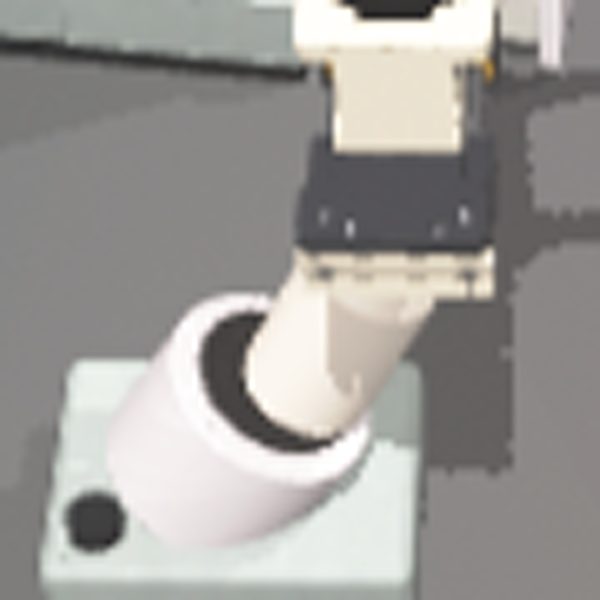

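```bash
python3 - <<'E'
from h import *
q=[626,168,.11]
def ex(X):
    uv=(proj("side",pose(X,q))-[200,170])*600/90; return "L %.0f T %.0f R %.0f B %.0f"%(uv[:,0].min(),uv[:,1].min(),uv[:,0].max(),uv[:,1].max())
for z in (0,-10): print("pad",z,ex(head(38,z)))
print("rim50",ex(head(50,-10)))
for s in (-16,-8,0): print("base shift",s,ex(head(30,-10)+np.array([c30,0,s30])*s))
m=mask_near("side","sample_bottle",(247,225)); ys,xs=np.nonzero(m); print((np.array([xs.min(),ys.min(),xs.max()+1,ys.max()+1])-[200,170,200,170])*600/90)
E
```

```text
pad 0 L 208 T 291 R 362 B 433
pad -10 L 199 T 304 R 352 B 446
rim50 L 174 T 282 R 376 B 469
base shift -16 L 248 T 330 R 368 B 442
base shift -8 L 231 T 324 R 352 B 436
base shift 0 L 215 T 318 R 336 B 430
[246.66666667 266.66666667 426.66666667 433.33333333]
```

```bash
cat >> h.py <<'E'
def tilt_fit(uv,row0,q=(626,168,.11),h=121,th0=.5,rows=None):
    m=mask_near("side","sample_bottle",uv).copy(); m[:row0]=0
    o=bot.get_obs(); p=o["tool_pos"]; d=p[:2]-np.array(q[:2]); c,s=np.cos(q[2]),np.sin(q[2])
    g=np.array([c*d[0]+s*d[1],-s*d[0]+c*d[1],p[2]+56])
    def model(v):
        a=v[0]; R=np.array([[np.cos(a),0,-np.sin(a)],[0,1,0],[np.sin(a),0,np.cos(a)]])
        return (np.r_[circ(30,0),circ(30,86)]-[0,0,h])@R.T+g+[v[1]*10,v[2]*10,0]
    def f(v):
        s=sil("side",[model(v)],q); s[:row0]=0; return 1-np.minimum(s,m).sum()/np.maximum(s,m).sum()
    r=minimize(f,[th0,0,0],method="Nelder-Mead",options=dict(initial_simplex=[[th0,0,0],[th0+.2,0,0],[th0,.8,0],[th0,0,.8]],xatol=1e-3,fatol=1e-5))
    a=r.x[0]; base=g+[r.x[1]*10,r.x[2]*10,0]+h*np.array([np.sin(a),0,-np.cos(a)])
    print("tilt %.1f dx %.1f dy %.1f err %.3f base(mixer) %s grip %s"%(np.degrees(a),r.x[1]*10,r.x[2]*10,r.fun,np.round(base,1),np.round(g,1)))
E
python3 - <<'E'
from h import *
for h in (117,121,125): tilt_fit((247,225),217,h=h)
E
```

```text
tilt 24.0 dx 2.7 dy -0.3 err 0.035 base(mixer) [-7.300e+00  1.000e-01  1.064e+02] grip [-57.5   0.4 213.3]
tilt 23.8 dx 1.4 dy -3.3 err 0.034 base(mixer) [ -7.2  -3.  102.6] grip [-57.5   0.3 213.3]
tilt 23.6 dx 0.7 dy -6.9 err 0.034 base(mixer) [-6.8 -6.5 98.7] grip [-57.5   0.4 213.3]
```

The mask fit gives a tilt of about 24°, so the base is not flat yet. It rests on its upper edge and sits about 12 mm downhill. I lift off, shift uphill, press again, and swing about the upper edge.

Emit:
{"op": "jog_arm", "data": {
  "dp": [
    [-0.003,0,-0.005],
    [-0.003,0,-0.0055],
    [0.005,0,-0.003],
    [0.0054,0,-0.003],
    [0,0,0]
  ],
  "twist": [0,0,0,0,0]
}}

```text
time: 16.5
tool_pos: [574.8, 162.5, 172.2]
tcp_rot: [-3.142, 0.001, 0.108]
contact_force: [-2.0, -0.6, 0.1]
grip_width: 41.7
finger_force: 30.0
```

Emit:
{"op": "jog_arm", "data": {
  "dp": [
    [0.0015,0,0.0026],
    [0.0015,0,0.0026],
    [0.0015,0,0.0026],
    [0.0015,0,0.0026],
    [0,0,0]
  ],
  "twist": [0,0,0,0,0]
}}

```text
time: 17.12
tool_pos: [579.7, 163.1, 163.6]
tcp_rot: [3.141, 0.001, 0.108]
contact_force: [-10.5, -2.7, 12.0]
grip_width: 41.8
finger_force: 30.0
```

Emit:
{"op": "jog_arm", "data": {
  "dp": [
    [-0.0015,0,0.0015],
    [-0.0015,0,0.0015],
    [-0.0015,0,0.0015],
    [0,0,0]
  ],
  "twist": [0,0,0,0]
}}

```text
time: 17.62
tool_pos: [576.0, 162.8, 160.1]
tcp_rot: [-3.142, -0.002, 0.108]
contact_force: [-10.0, -0.8, 14.6]
grip_width: 41.5
finger_force: 30.0
```

```bash
python3 - <<'E'
from h import *
s=bot.capture("side")
for h in (117,119): tilt_fit((247,222),216,h=h)
E
```

```text
Traceback (most recent call last):
  File "h.py", line 37, in tilt_fit
    m=mask_near("side","sample_bottle",uv).copy(); m[:row0]=0
      ~~~~~~~~~^^^^^^^^^^^^^^^^^^^^^^^^^^^
  File "h.py", line 35, in mask_near
    ds=bot.masks_of(c,l); return min(ds,key=lambda d:np.hypot(*(np.array(d["bbox"][:2])-uv)))["pixels"].astype(float)
                                 ~~~^^^^^^^^^^^^^^^^^^^^^^^^^^^^^^^^^^^^^^^^^^^^^^^^^^^^^^^^^
ValueError: min() iterable argument is empty
```

```bash
sed -i 's/^    ds=bot.masks_of(c,l); return/    for _ in range(4):\n        ds=[d for d in bot.masks_of(c,l) if np.hypot(*(np.array(d["bbox"][:2])-uv))<40]\n        if ds: break\n        bot.capture(c)\n    return/' h.py
python3 - <<'E'
from h import *
s=bot.capture("side")
for h in (117,119): tilt_fit((247,222),216,h=h)
print(bot.get_obs()["time"])
E
```

```text
tilt 26.0 dx 2.3 dy -3.9 err 0.048 base(mixer) [  3.4  -3.6 111. ] grip [-50.3   0.4 216.1]
tilt 26.2 dx 1.3 dy -5.0 err 0.049 base(mixer) [  3.6  -4.6 109.4] grip [-50.3   0.4 216.1]
17.875
```

Emit:
{"op": "jog_arm", "data": {
  "dp": [
    [-0.0015,0,0.0018],
    [-0.0015,0,0.0018],
    [-0.0015,0,0.0018],
    [-0.001,0,0.0018],
    [0,0,0]
  ],
  "twist": [0,0,0,0,0]
}}

```text
time: 18.5
tool_pos: [570.6, 162.2, 153.8]
tcp_rot: [3.142, -0.003, 0.109]
contact_force: [-12.1, -2.2, 19.9]
grip_width: 41.7
finger_force: 30.0
```

```bash
python3 - <<'E'
from h import *
s=bot.capture("side")
for h in (117,119): tilt_fit((247,222),218,h=h)
cv2.imwrite("pics/s8.png",cv2.resize(s[170:260,200:290],(600,600),interpolation=cv2.INTER_CUBIC))
print(bot.get_obs()["time"],bot.get_obs()["moment"])
E
```

```text
tilt 27.9 dx 2.7 dy -3.4 err 0.040 base(mixer) [  1.7  -3.1 106.4] grip [-55.7   0.3 209.8]
tilt 27.9 dx 2.2 dy -4.8 err 0.039 base(mixer) [  2.1  -4.6 104.6] grip [-55.7   0.3 209.8]
18.65 [-0.43471749  1.9413748   0.04271705]
```

View pics/s8.png

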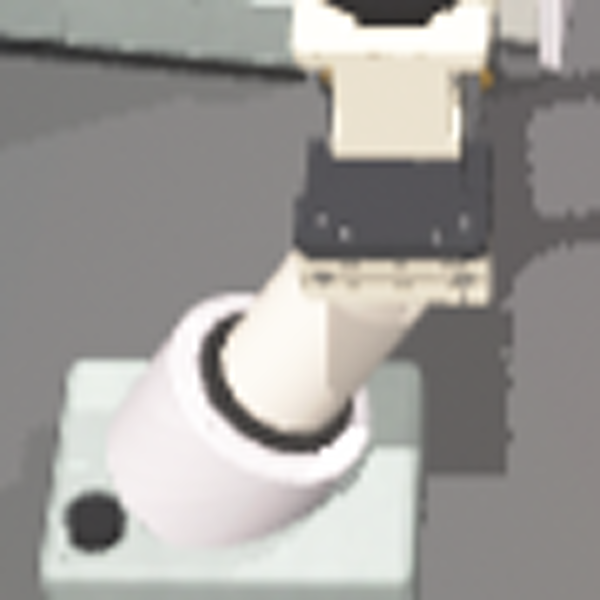

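The base now sits centred on the pad, with an even black ring around it (centre at about (290,375)). About 2° of tilt remains, so I swing on. That was my tenth picture, so I rely on numbers from here.

Emit:
{"op": "jog_arm", "data": {
  "dp": [
    [-0.0015,0,0.0015],
    [-0.0015,0,0.0015],
    [0,0,0]
  ],
  "twist": [0,0,0]
}}

```text
time: 19.02
tool_pos: [569.5, 162.0, 152.6]
tcp_rot: [-3.142, -0.008, 0.108]
contact_force: [-9.1, -3.0, 25.9]
grip_width: 41.4
finger_force: 30.0
```

```bash
python3 - <<'E'
from h import *
s=bot.capture("side")
for h in (117,119): tilt_fit((247,222),218,h=h)
o=bot.get_obs();print(o["time"],o["contact_force"],o["moment"])
E
```

```text
tilt 31.2 dx -1.4 dy -4.1 err 0.044 base(mixer) [  2.5  -3.9 108.5] grip [-56.8   0.3 208.6]
tilt 29.9 dx -0.2 dy -6.1 err 0.046 base(mixer) [  2.3  -5.8 105.4] grip [-56.8   0.3 208.6]
19.175 [-9.89622262 -1.90410235 25.87161978] [-0.32699703  1.54222037  0.04716951]
```

Emit:
{"op": "jog_arm", "data": {
  "dp": [
    [0,0,0],
    [0,0,0],
    [0,0,0],
    [0,0,0],
    [0,0,0],
    [0,0,0],
    [0,0,0],
    [0,0,0],
    [0,0,0],
    [0,0,0]
  ],
  "twist": [0,0,0,0,0,0,0,0,0,0]
}}

```text
time: 20.42
tool_pos: [569.5, 162.1, 152.6]
tcp_rot: [-3.141, -0.008, 0.108]
contact_force: [-9.7, -2.9, 26.1]
grip_width: 41.5
finger_force: 30.0
```

Emit:
{"op": "jog_arm", "data": {
  "dp": [
    [0,0,0],
    [0,0,0],
    [0,0,0],
    [0,0,0],
    [0,0,0],
    [0,0,0],
    [0,0,0],
    [0,0,0],
    [0,0,0],
    [0,0,0]
  ],
  "twist": [0,0,0,0,0,0,0,0,0,0]
}}

```text
time: 21.68
tool_pos: [569.5, 162.1, 152.6]
tcp_rot: [-3.141, -0.008, 0.108]
contact_force: [-9.2, -1.8, 25.5]
grip_width: 41.4
finger_force: 30.0
```

```bash
python3 - <<'E'
from h import *
s=bot.capture("side")
for h in (117,119): tilt_fit((247,222),218,h=h)
o=bot.get_obs();print(o["time"],o["contact_force"],o["moment"])
E
```

```text
tilt 29.7 dx 0.9 dy -3.9 err 0.038 base(mixer) [  2.2  -3.6 107. ] grip [-56.8   0.3 208.6]
tilt 28.0 dx 3.2 dy -6.6 err 0.036 base(mixer) [  2.2  -6.3 103.5] grip [-56.8   0.3 208.6]
21.825 [-9.69307777 -2.10292153 26.22858606] [-0.38746209  1.4976167   0.03870327]
```

The force line passes inside the base (about 6 to 23 mm off centre), so the base was flat and held down at about 30 N for over 3 s. Next I lift off along the normal, turn 90°, and stand the bottle upright by nudging its base against the side of the mixer's base box.

Emit:
{"op": "jog_arm", "data": {
  "dp": [
    [-0.003,0,-0.005],
    [-0.003,0,-0.005],
    [-0.003,0,-0.005],
    [-0.003,0,-0.006],
    [-0.003,0,-0.015],
    [0,0,-0.025],
    [0,0,-0.02],
    [0,0,-0.01]
  ],
  "twist": [0,0,0,0,0,0,0,0]
}}

```text
time: 22.82
tool_pos: [553.1, 160.3, 240.2]
tcp_rot: [-3.141, -0.002, 0.108]
contact_force: [0.6, 0.0, -3.2]
grip_width: 41.6
finger_force: 30.0
```

Emit:
{"op": "jog_arm", "data": {
  "dp": [
    [0,0,0],
    [0,0,0],
    [0,0,0],
    [0,0,0],
    [0,0,0],
    [0,0,0],
    [0,0,0],
    [0,0,0],
    [0,0,0],
    [0,0,0]
  ],
  "twist": [-10,-10,-10,-10,-10,-10,-10,-10,-10,0]
}}

```text
time: 24.08
tool_pos: [552.5, 160.1, 238.3]
tcp_rot: [-3.141, 0.0, 1.677]
contact_force: [-0.6, -0.3, -2.6]
grip_width: 41.6
finger_force: 30.0
```

Emit:
{"op": "jog_arm", "data": {
  "dp": [
    [-0.012,0.008,0],
    [-0.022,0.013,0],
    [-0.022,0.013,0],
    [-0.022,0.013,0],
    [-0.022,0.013,0],
    [-0.022,0.013,0],
    [-0.022,0.013,0],
    [-0.016,0.01,0],
    [-0.01,0.006,0],
    [0,0,0]
  ],
  "twist": [0,0,0,0,0,0,0,0,0,0]
}}

```text
time: 25.32
tool_pos: [672.7, 1.1, 237.9]
tcp_rot: [-3.141, -0.0, 1.677]
contact_force: [0.1, -0.2, -2.0]
grip_width: 41.4
finger_force: 30.0
```

Emit:
{"op": "jog_arm", "data": {
  "dp": [
    [0,0,0.015],
    [0,0,0.025],
    [0,0,0.03],
    [0,0,0.03],
    [0,0,0.025],
    [0,0,0.02],
    [0,0,0.013],
    [0,0,0.008],
    [0,0,0]
  ],
  "twist": [0,0,0,0,0,0,0,0,0]
}}

```text
time: 26.45
tool_pos: [672.2, 2.4, 72.3]
tcp_rot: [-3.141, -0.0, 1.679]
contact_force: [-0.2, 0.2, -2.7]
grip_width: 41.5
finger_force: 30.0
```

Emit:
{"op": "jog_arm", "data": {
  "dp": [
    [0.006,0,0],
    [0.008,0,0],
    [0.008,0,0],
    [0.008,0,0],
    [0.008,0,0],
    [0.008,0,0],
    [0.008,0,0],
    [0.006,0,0],
    [0,0,0]
  ],
  "twist": [0,0,0,0,0,0,0,0,0]
}}

```text
time: 27.58
tool_pos: [665.7, 62.8, 72.3]
tcp_rot: [-3.141, -0.001, 1.68]
contact_force: [-0.3, -2.1, -3.8]
grip_width: 41.7
finger_force: 30.0
```

Emit:
{"op": "jog_arm", "data": {
  "dp": [
    [0.003,0,0],
    [0.003,0,0],
    [0.003,0,0],
    [0.002,0,0],
    [0.001,0,0],
    [0,0,0]
  ],
  "twist": [0,0,0,0,0,0]
}}

```text
time: 28.32
tool_pos: [664.7, 73.9, 72.6]
tcp_rot: [3.141, -0.0, 1.679]
contact_force: [0.1, -3.0, -0.9]
grip_width: 41.2
finger_force: 30.0
```

```bash
python3 - <<'E'
from h import *
o=bot.get_obs();print(o["time"],o["tool_pos"],o["contact_force"],o["moment"])
t=bot.capture("top");s=bot.capture("side")
for c in("side","top"): print(c,[(np.round(d["bbox"],1).tolist(),round(d["confidence"],2)) for d in bot.find_in(c,"sample_bottle")])
p=o["tool_pos"]
for th in (0,10,20):
    a=np.radians(th); 
    # lean: base toward +ey
    R=np.array([[np.cos(a),0,-np.sin(a)],[0,1,0],[np.sin(a),0,np.cos(a)]]); q=[p[0],p[1],1.68]
    X=(np.r_[circ(30,0),circ(30,86)]-[0,0,118])@R.T+[0,0,p[2]+55]
    uv=proj("side",pose(X,q)); print(th,"L %.1f T %.1f R %.1f B %.1f"%(uv[:,0].min(),uv[:,1].min(),uv[:,0].max(),uv[:,1].max()))
E
```

```text
28.325 [664.7129136   73.92271742  72.55349451] [ 0.09488814 -2.99764411 -0.86852766] [-0.88268235 -0.08238323 -0.02916623]
side [([237.9, 204.5, 20.1, 27.2], 0.84)]
top []
0 L 227.0 T 197.2 R 247.7 B 228.9
10 L 226.8 T 199.6 R 247.3 B 232.4
20 L 226.6 T 201.9 R 246.8 B 234.9
```

Emit:
{"op": "jog_arm", "data": {
  "dp": [
    [0.001,0,0],
    [0.001,0,0],
    [0,0,0]
  ],
  "twist": [0,0,0]
}}

```text
time: 28.9
tool_pos: [664.5, 75.8, 72.6]
tcp_rot: [3.141, 0.0, 1.679]
contact_force: [0.3, -3.5, -0.4]
grip_width: 41.5
finger_force: 30.0
```

Emit:
{"op": "jog_arm", "data": {
  "dp": [
    [0.001,0,0],
    [0.001,0,0],
    [0,0,0]
  ],
  "twist": [0,0,0]
}}

```text
time: 29.28
tool_pos: [664.2, 77.9, 72.5]
tcp_rot: [3.142, -0.0, 1.679]
contact_force: [-0.4, -3.6, -0.7]
grip_width: 41.5
finger_force: 30.0
```

```bash
python3 - <<'E'
from h import *
o=bot.get_obs();print(o["time"],o["tool_pos"],o["contact_force"],o["moment"])
E
```

```text
29.275 [664.24771117  77.93965675  72.51714498] [-0.38296489 -3.61925574 -0.6879199 ] [-9.92694355e-01 -6.72677913e-02 -2.43126774e-04]
```

Emit:
{"op": "jog_arm", "data": {
  "dp": [
    [-0.005,0,0],
    [-0.005,0,-0.01],
    [0,0,-0.02],
    [0,0,-0.025],
    [0,0,-0.025],
    [0,0,-0.02],
    [0,0,-0.01]
  ],
  "twist": [0,0,0,0,0,0,0]
}}

```text
time: 30.15
tool_pos: [665.8, 68.0, 184.4]
tcp_rot: [3.139, -0.0, 1.679]
contact_force: [0.5, 0.2, -3.7]
grip_width: 41.5
finger_force: 30.0
```

Emit:
{"op": "jog_arm", "data": {
  "dp": [
    [0,0,0],
    [0,0,0],
    [0,0,0],
    [0,0,0],
    [0,0,0],
    [0,0,0],
    [0,0,0],
    [0,0,0],
    [0,0,0],
    [0,0,0]
  ],
  "twist": [10,10,10,10,10,10,10,10,10,6.2]
}}

```text
time: 31.4
tool_pos: [665.0, 67.9, 182.1]
tcp_rot: [-3.141, 0.001, -0.004]
contact_force: [1.0, 0.4, -1.6]
grip_width: 41.5
finger_force: 30.0
```

Emit:
{"op": "jog_arm", "data": {
  "dp": [
    [-0.003,0.015,0],
    [-0.005,0.03,0],
    [-0.006,0.036,0],
    [-0.006,0.038,0],
    [-0.006,0.038,0],
    [-0.006,0.038,0],
    [-0.006,0.034,0],
    [-0.005,0.026,0],
    [-0.003,0.015,0],
    [0,0.007,0]
  ],
  "twist": [0,0,0,0,0,0,0,0,0,0]
}}

```text
time: 32.65
tool_pos: [618.9, -210.1, 182.5]
tcp_rot: [-3.141, 0.0, -0.0]
contact_force: [0.4, 0.5, -2.8]
grip_width: 41.2
finger_force: 30.0
```

```bash
python3 - <<'E'
from h import *
t=bot.capture("top");s=bot.capture("side")
o=bot.get_obs();print(o["time"],o["tool_pos"],o["tcp_rot"],o["contact_force"])
for c in("side","top"):
  for l in ("sample_bottle","tray_floor"): print(c,l,[(np.round(d["bbox"],1).tolist(),round(d["confidence"],2)) for d in bot.find_in(c,l)])
p=o["tool_pos"]
for h in (116,120): tilt_fit((270,150),0,q=(p[0],p[1],0),h=h,th0=0.)
E
```

```text
32.75 [ 619.30270711 -209.46116637  182.43196101] [-3.14136218e+00 -4.67738834e-05  1.77810042e-04] [-0.14235748 -0.0127269  -2.71768981]
side sample_bottle [([265.9, 131.9, 16.4, 30.0], 0.94)]
side tray_floor [([267.9, 161.0, 43.9, 40.4], 0.69)]
top sample_bottle []
top tray_floor [([372.4, 178.0, 20.5, 46.4], 0.94)]
tilt 2.7 dx -5.4 dy 1.8 err 0.190 base(mixer) [  0.2   3.  122.7] grip [2.000e-01 1.200e+00 2.385e+02]
tilt 3.3 dx -4.4 dy -3.5 err 0.175 base(mixer) [  2.8  -2.4 118.8] grip [2.000e-01 1.100e+00 2.386e+02]
```

```bash
python3 - <<'E'
from h import *
for q in ([544.3,-209,0.],[544.3,-209,.01],[544.3,-206,-.03]):
  for c in("side","top"):
    uv=np.vstack([proj(c,pose(m,q)) for m in DRW]); pn=proj(c,pose(DRW[0],q)); print(q,c,"L %.1f T %.1f R %.1f B %.1f"%(*uv.min(0),*uv.max(0)),"panel L %.1f T %.1f R %.1f B %.1f"%(*pn.min(0),*pn.max(0)))
M=np.load("m.npz")
for c in("side","top"):
    ys,xs=np.nonzero(M["tray_floor"+c]); print(c,xs.min(),ys.min(),xs.max()+1,ys.max()+1)
    m=M["tray_floor"+c]
    if c=="top":
        for r in range(ys.min(),ys.max()+1,4): x=np.nonzero(m[r])[0]; print(r,x.min(),x.max()+1)
E
```

```text
[544.3, -209, 0.0] side L 249.4 T 140.6 R 287.4 B 180.5 panel L 279.2 T 140.6 R 287.4 B 180.5
[544.3, -209, 0.0] top L 360.8 T 159.7 R 415.7 B 203.4 panel L 360.8 T 194.6 R 415.7 B 203.4
[544.3, -209, 0.01] side L 249.5 T 140.6 R 287.2 B 180.5 panel L 279.4 T 140.6 R 287.2 B 180.5
[544.3, -209, 0.01] top L 360.8 T 159.8 R 415.7 B 203.5 panel L 360.8 T 194.6 R 415.7 B 203.5
[544.3, -206, -0.03] side L 248.9 T 141.1 R 287.9 B 181.0 panel L 278.5 T 141.1 R 287.9 B 181.0
[544.3, -206, -0.03] top L 359.9 T 159.1 R 414.6 B 204.2 panel L 359.9 T 193.9 R 414.6 B 204.2
side 248 143 289 179
top 362 157 416 206
157 368 396
161 365 411
165 365 411
169 365 411
173 365 411
177 365 411
181 365 411
185 366 411
189 365 412
193 365 412
197 364 415
201 362 415
205 387 410
```

Emit:
{"op": "jog_arm", "data": {
  "dp": [
    [0,0,0.01],
    [0,0,0.02],
    [0,0,0.02],
    [0,0,0.015],
    [0,0,0.01],
    [0,0,0.006],
    [0,0,0.004],
    [0,0,0.001],
    [0,0,0]
  ],
  "twist": [0,0,0,0,0,0,0,0,0]
}}

```text
time: 34.17
tool_pos: [619.5, -209.3, 96.9]
tcp_rot: [3.141, -0.001, -0.0]
contact_force: [0.3, 1.0, -2.4]
grip_width: 41.1
finger_force: 30.0
```

Emit:
{"op": "jog_arm", "data": {
  "dp": [
    [0,0,0.001],
    [0,0,0.001],
    [0,0,0.001],
    [0,0,0]
  ],
  "twist": [0,0,0,0]
}}

```text
time: 34.67
tool_pos: [619.2, -209.1, 93.4]
tcp_rot: [-3.141, 0.0, 0.0]
contact_force: [-0.2, -0.3, -2.6]
grip_width: 41.4
finger_force: 30.0
```

Emit:
{"op": "jog_arm", "data": {
  "dp": [
    [0,0,0.001],
    [0,0,0.001],
    [0,0,0.001],
    [0,0,0]
  ],
  "twist": [0,0,0,0]
}}

```text
time: 35.17
tool_pos: [619.4, -209.2, 90.6]
tcp_rot: [3.142, -0.0, 0.0]
contact_force: [0.1, -0.6, -1.8]
grip_width: 41.5
finger_force: 30.0
```

Emit:
{"op": "jog_arm", "data": {
  "dp": [
    [0,0,0.001],
    [0,0,0.001],
    [0,0,0]
  ],
  "twist": [0,0,0]
}}

```text
time: 35.55
tool_pos: [620.2, -209.2, 90.3]
tcp_rot: [3.141, -0.003, 0.0]
contact_force: [-0.7, 1.4, 7.3]
grip_width: 41.3
finger_force: 30.0
```

Emit:
{"op": "jog_arm", "data": {
  "dp": [
    [0,0,0.001],
    [0,0,0],
    [0,0,-0.0015],
    [0,0,-0.001],
    [0,0,0]
  ],
  "twist": [0,0,0,0,0]
}}

```text
time: 36.17
tool_pos: [619.8, -209.3, 90.4]
tcp_rot: [3.141, -0.001, 0.0]
contact_force: [1.1, 1.0, 4.0]
grip_width: 41.3
finger_force: 30.0
```

Emit:
{"op": "jog_arm", "data": {
  "dp": [
    [0,0,0],
    [0,0,0],
    [0,0,0],
    [0,0,0],
    [0,0,0],
    [0,0,0]
  ],
  "twist": [0,0,0,0,0,0],
  "jaw": 0.085
}}

```text
time: 36.92
tool_pos: [619.3, -209.2, 90.0]
tcp_rot: [-3.142, -0.0, -0.0]
contact_force: [0.5, -0.6, -0.4]
grip_width: 84.5
finger_force: 0.0
```

Emit:
{"op": "jog_arm", "data": {
  "dp": [
    [0,0,-0.01],
    [0,0,-0.02],
    [0,0,-0.025],
    [0,0,-0.025],
    [0,0,-0.02],
    [0,0,-0.01]
  ],
  "twist": [0,0,0,0,0,0]
}}

```text
time: 37.67
tool_pos: [619.8, -209.4, 202.1]
tcp_rot: [3.14, -0.003, 0.0]
contact_force: [-1.4, 0.3, -0.2]
grip_width: 85.2
finger_force: 0.0
```

Emit:
{"op": "jog_arm", "data": {
  "dp": [
    [-0.01,0,0],
    [-0.02,0,0],
    [-0.025,0,0],
    [-0.025,0,0],
    [-0.025,0,0],
    [-0.02,0,0],
    [-0.015,0,0],
    [-0.01,0,0],
    [0,0,0]
  ],
  "twist": [0,0,0,0,0,0,0,0,0],
  "jaw": 0.03
}}

```text
time: 38.8
tool_pos: [468.6, -209.0, 199.8]
tcp_rot: [-3.141, 0.001, -0.001]
contact_force: [-0.4, 0.2, -0.5]
grip_width: 30.1
finger_force: 0.0
```

```bash
python3 - <<'E'
from h import *
t=bot.capture("top");s=bot.capture("side")
o=bot.get_obs();print(o["time"],o["tool_pos"],o["grip_width"])
mb=mask_near("side","sample_bottle",(262,150)); ys,xs=np.nonzero(mb); print("bottle bbox",xs.min(),ys.min(),xs.max()+1,ys.max()+1)
for x in (615,620,625):
    uv=np.vstack([proj("side",pose(m+[0,0,26],[x,-209])) for m in BOT]); print(x,np.round([*uv.min(0),*uv.max(0)],1))
for c in("side","top"):
  for l in ("drawer_front","sample_bottle"): print(c,l,[(np.round([d["bbox"][0]-d["bbox"][2]/2,d["bbox"][1]-d["bbox"][3]/2,d["bbox"][0]+d["bbox"][2]/2,d["bbox"][1]+d["bbox"][3]/2],1).tolist(),round(d["confidence"],2)) for d in bot.find_in(c,l)])
E
```

```text
38.9 [ 469.50698514 -209.20187573  199.85454981] 30.065302867155523
bottle bbox 256 129 273 168
615 [256.7 128.5 274.  167. ]
620 [255.3 128.4 272.6 166.9]
625 [253.9 128.3 271.3 166.8]
side drawer_front [([247.3, 143.6, 287.4, 179.5], 0.82)]
side sample_bottle [([255.7, 128.8, 274.3, 168.6], 0.73)]
top drawer_front [([363.8, 156.4, 413.0, 203.5], 0.74)]
top sample_bottle [([375.2, 153.9, 407.5, 188.7], 0.85)]
```

Emit:
{"op": "jog_arm", "data": {
  "dp": [
    [0,0,0.015],
    [0,0,0.03],
    [0,0,0.035],
    [0,0,0.035],
    [0,0,0.03],
    [0,0,0.022],
    [0,0,0.012],
    [0,0,0.006],
    [0,0,0]
  ],
  "twist": [0,0,0,0,0,0,0,0,0]
}}

```text
time: 40.28
tool_pos: [469.4, -209.2, 15.0]
tcp_rot: [-3.142, -0.0, 0.0]
contact_force: [-0.0, 0.2, 1.0]
grip_width: 30.0
finger_force: 0.0
```

Emit:
{"op": "jog_arm", "data": {
  "dp": [
    [0.006,0,0],
    [0.01,0,0],
    [0.01,0,0],
    [0.01,0,0],
    [0.009,0,0],
    [0.006,0,0],
    [0.003,0,0],
    [0.002,0,0],
    [0.002,0,0],
    [0.002,0,0]
  ],
  "twist": [0,0,0,0,0,0,0,0,0,0]
}}

```text
time: 41.52
tool_pos: [529.4, -209.2, 15.1]
tcp_rot: [-3.142, -0.0, -0.0]
contact_force: [-0.4, -0.9, 0.5]
grip_width: 30.0
finger_force: 0.0
```

Emit:
{"op": "jog_arm", "data": {
  "dp": [
    [0.002,0,0],
    [0.002,0,0],
    [0.002,0,0],
    [0.002,0,0],
    [0.002,0,0],
    [0.003,0,0],
    [0.003,0,0],
    [0.004,0,0],
    [0.004,0,0],
    [0.005,0,0]
  ],
  "twist": [0,0,0,0,0,0,0,0,0,0]
}}

```text
time: 42.78
tool_pos: [558.6, -209.2, 14.9]
tcp_rot: [-3.141, 0.0, -0.0]
contact_force: [-1.1, -0.8, -0.4]
grip_width: 29.9
finger_force: 0.9
```

Emit:
{"op": "jog_arm", "data": {
  "dp": [
    [0.005,0,0],
    [0.005,0,0],
    [0.005,0,0],
    [0.005,0,0],
    [0.005,0,0],
    [0.005,0,0],
    [0.004,0,0],
    [0.004,0,0],
    [0.003,0,0],
    [0.002,0,0]
  ],
  "twist": [0,0,0,0,0,0,0,0,0,0]
}}

```text
time: 44.02
tool_pos: [601.5, -209.2, 15.0]
tcp_rot: [-3.142, -0.0, 0.0]
contact_force: [-2.0, -0.4, 0.3]
grip_width: 30.2
finger_force: 0.8
```

```bash
python3 - <<'E'
from h import *
t=bot.capture("top");s=bot.capture("side")
o=bot.get_obs();print(o["time"],o["tool_pos"],o["contact_force"])
p=o["tool_pos"]
for l in ("drawer_front","sample_bottle"): print(l,[(np.round([d["bbox"][0]-d["bbox"][2]/2,d["bbox"][1]-d["bbox"][3]/2,d["bbox"][0]+d["bbox"][2]/2,d["bbox"][1]+d["bbox"][3]/2],1).tolist(),round(d["confidence"],2)) for d in bot.find_in("side",l)])
for f in (p[0]+5,p[0]+10,p[0]+15):
    pn=proj("side",pose(DRW[0],[f,-209,0])); b=np.vstack([proj("side",pose(m+[0,0,26],[f+75,-209])) for m in BOT]); print(round(f),"panel L %.1f T %.1f R %.1f B %.1f"%(*pn.min(0),*pn.max(0)),np.round([*b.min(0),*b.max(0)],1))
E
```

```text
44.125 [ 601.72262732 -209.02508044   15.02445983] [ 0.49240596 -0.29696446  0.49936858]
drawer_front []
sample_bottle [([236.2, 126.8, 255.0, 166.0], 0.94), ([281.6, 302.8, 313.7, 336.2], 0.27)]
607 panel L 261.4 T 139.4 R 270.9 B 179.1 [238.1 127.1 256.  165.6]
612 panel L 260.0 T 139.3 R 269.6 B 178.9 [236.7 127.  254.7 165.5]
617 panel L 258.6 T 139.2 R 268.3 B 178.8 [235.3 126.9 253.4 165.4]
```

Emit:
{"op": "jog_arm", "data": {
  "dp": [
    [0.002,0,0],
    [0.003,0,0],
    [0.003,0,0],
    [0.003,0,0],
    [0.003,0,0],
    [0.003,0,0],
    [0.003,0,0],
    [0.003,0,0],
    [0.003,0,0],
    [0.002,0,0]
  ],
  "twist": [0,0,0,0,0,0,0,0,0,0]
}}

```text
time: 45.48
tool_pos: [629.5, -209.2, 14.9]
tcp_rot: [-3.142, 0.0, -0.0]
contact_force: [-1.8, -1.3, 0.5]
grip_width: 30.0
finger_force: 0.8
```

Emit:
{"op": "jog_arm", "data": {
  "dp": [
    [0.002,0,0],
    [0.002,0,0],
    [0.002,0,0],
    [0.002,0,0],
    [0.002,0,0],
    [0.002,0,0]
  ],
  "twist": [0,0,0,0,0,0]
}}

```text
time: 46.22
tool_pos: [641.4, -209.1, 15.0]
tcp_rot: [-3.141, -0.0, -0.0]
contact_force: [-2.4, -1.1, 0.9]
grip_width: 29.9
finger_force: 0.8
```

Emit:
{"op": "jog_arm", "data": {
  "dp": [
    [0.002,0,0],
    [0.002,0,0],
    [0.002,0,0],
    [0.002,0,0],
    [0.001,0,0],
    [0,0,0]
  ],
  "twist": [0,0,0,0,0,0]
}}

```text
time: 46.98
tool_pos: [650.4, -209.2, 15.0]
tcp_rot: [-3.142, -0.0, -0.0]
contact_force: [-0.8, -1.1, -0.6]
grip_width: 30.1
finger_force: 0.6
```

Emit:
{"op": "jog_arm", "data": {
  "dp": [
    [0.0015,0,0],
    [0.0015,0,0],
    [0.0015,0,0],
    [0.0015,0,0],
    [0.0015,0,0],
    [0.0015,0,0]
  ],
  "twist": [0,0,0,0,0,0]
}}

```text
time: 47.72
tool_pos: [650.1, -209.0, 15.1]
tcp_rot: [-3.138, 0.019, -0.002]
contact_force: [-38.4, 0.0, 21.1]
grip_width: 30.0
finger_force: 19.2
```

Emit:
{"op": "jog_arm", "data": {
  "dp": [
    [0.0015,0,0],
    [0.0015,0,0],
    [0.0015,0,0],
    [0.0015,0,0]
  ],
  "twist": [0,0,0,0]
}}

```text
time: 48.22
tool_pos: [649.7, -208.8, 15.2]
tcp_rot: [-3.136, 0.033, -0.003]
contact_force: [-59.4, 2.3, 33.9]
grip_width: 30.2
finger_force: 30.6
```

```bash
python3 - <<'E'
from h import *
s=bot.capture("side")
o=bot.get_obs();print(o["time"],o["tool_pos"],o["contact_force"])
p=o["tool_pos"]
for l in ("drawer_front","sample_bottle"): print(l,[(np.round([d["bbox"][0]-d["bbox"][2]/2,d["bbox"][1]-d["bbox"][3]/2,d["bbox"][0]+d["bbox"][2]/2,d["bbox"][1]+d["bbox"][3]/2],1).tolist(),round(d["confidence"],2)) for d in bot.find_in("side",l)])
for f in (p[0]+10,p[0]+20,p[0]+30):
    b=np.vstack([proj("side",pose(m+[0,0,26],[f+75,-209])) for m in BOT]); print(round(f),np.round([*b.min(0),*b.max(0)],1))
E
```

```text
48.275 [ 649.69067495 -208.82789561   15.20594227] [-56.57606416   1.14304078  32.00439798]
drawer_front [([213.2, 156.5, 253.4, 174.2], 0.74)]
sample_bottle [([234.2, 141.2, 240.0, 162.0], 0.58)]
660 [223.4 126.1 241.9 164.4]
670 [220.6 125.9 239.2 164.2]
680 [217.9 125.7 236.6 164. ]
```

Emit:
{"op": "jog_arm", "data": {
  "dp": [
    [-0.008,0,0],
    [-0.008,0,0],
    [-0.01,0,0],
    [-0.015,0,0],
    [-0.02,0,0],
    [-0.02,0,0],
    [-0.02,0,0],
    [-0.02,0,0],
    [-0.01,0,0]
  ],
  "twist": [0,0,0,0,0,0,0,0,0]
}}

```text
time: 49.5
tool_pos: [534.0, -209.0, 15.2]
tcp_rot: [3.142, -0.001, 0.0]
contact_force: [-0.4, 0.2, -0.0]
grip_width: 29.8
finger_force: 0.0
```

```bash
python3 - <<'E'
from h import *
s=bot.capture("side");t=bot.capture("top")
o=bot.get_obs();print(o["time"],o["tool_pos"],o["contact_force"])
for c in ("side","top"):
  for l in ("drawer_front","sample_bottle","analyser"): print(c,l,[(np.round([d["bbox"][0]-d["bbox"][2]/2,d["bbox"][1]-d["bbox"][3]/2,d["bbox"][0]+d["bbox"][2]/2,d["bbox"][1]+d["bbox"][3]/2],1).tolist(),round(d["confidence"],2)) for d in bot.find_in(c,l)])
  for f in (650,660,670):
    b=np.vstack([proj(c,pose(m+[0,0,26],[f+75,-209])) for m in BOT]); pn=proj(c,pose(DRW[0],[f,-209,0])); print(f,np.round([*b.min(0),*b.max(0)],1),"panel",np.round([*pn.min(0),*pn.max(0)],1))
E
```

```text
49.6 [ 534.06893229 -209.14784297   15.1924959 ] [ 0.50678068 -0.11754022  0.15942321]
side drawer_front [([213.4, 142.0, 257.0, 175.0], 0.6)]
side sample_bottle [([235.6, 136.3, 241.6, 164.7], 0.56)]
side analyser [([185.4, 97.7, 261.0, 181.1], 0.92)]
650 [226.1 126.3 244.5 164.6] panel [249.2 138.5 259.7 178.1]
660 [223.3 126.1 241.8 164.4] panel [246.4 138.3 257.1 177.8]
670 [220.5 125.9 239.2 164.2] panel [243.5 138.1 254.5 177.6]
top drawer_front [([366.8, 128.3, 411.6, 162.9], 0.58)]
top sample_bottle [([375.3, 130.0, 402.5, 148.4], 0.57)]
top analyser [([354.2, 76.0, 436.6, 166.4], 0.93)]
650 [374.5 119.7 402.1 152.4] panel [359.8 158.7 413.8 168.8]
660 [374.4 116.2 401.9 149.2] panel [359.7 155.3 413.6 165.6]
670 [374.2 112.8 401.7 146. ] panel [359.6 152.  413.5 162.4]
```

```bash
python3 - <<'E'
from h import *
for z in (80,100): print(z,ground("top",(395,76.5),z))
for z in (0,30,50): print("chassis front",z,ground("top",(360,158.7),z))
print("bridge front top z220", ground("top",(400,70+108/1.86),220),"back",ground("top",(400,70+72/1.86),220))
E
```

```text
80 [ 913.37383388 -237.53873053   80.        ]
100 [ 903.65897496 -232.62227931  100.        ]
chassis front 0 [ 682.93694676 -138.43115581    0.        ]
chassis front 30 [ 673.88694951 -133.49209033   30.        ]
chassis front 50 [ 667.85361801 -130.19938001   50.        ]
bridge front top z220 [ 700.22393812 -209.25819728  220.        ] back [ 753.88336166 -211.89366472  220.        ]
```

```bash
python3 -c "
from plant import bot
print(bot.close_job())"
```

```text
the job is handed in; nothing more can be done
None
```

I finished every step and handed the job in at about 50 s: the bottle was held flat on the fully pressed pad for over 3 s, then stood upright in the drawer, which I pushed to its hard stop. That stop is where the camera puts the shut position, but I never saw the detent click. Two slips on the way: the bottle's base hit the head of the mixer once and pivoted in the grip, and I pushed the shut drawer to about 60 N at the wrist, which I took to be on the fingers only.

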